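# Seat a tablet-stand post in its V-seat and lock it

## Robot

A 7-joint arm with a two-finger parallel gripper is mounted at the origin on the work surface. World frame = base frame: x ahead of the robot, y to its left, z up, the work surface at z = 0. Lengths are in m, angles in rad, forces in N, time in s.
With the tool pointing down it reaches from about 0.4 to 0.875 m from the base axis. Payload 6.5 kg.
Tool frame: the origin (TCP) lies at the very end of the fingers, on their centre line; the grasp point (between the pads) lies 19 mm behind it (robot.tcp_to_grasp is the distance from the TCP to the grasp point, in m); x points along the fingers, y is the direction in which the jaws open and shut, and the axes are right-handed (so a half turn about x gives the same grasp; the last joint's range is limited). The gripper opens to 85 mm and grips with 20 to 120 N. Pads are 22 mm wide; open, the fingers measure 114 mm over their backs; the gripper's body (76 mm by 85 mm) begins 54 mm behind the grasp point. The pads swing forward as they close: fully open they stand 13 mm farther back than shut.
Start: joints at [1.089, 0.536, -0.004, 1.538, 0.003, 1.067, -0.071], TCP at [0.263, -0.595, 0.231] pointing down, gripper open.
Joint ranges: [-2.7, 2.7], [-0.37, 2.16], [-1.27, 1.26], [0.24, 2.4], [-1.31, 4.45], [0.19, 1.91], [-2.76, 2.76]. Speed limits (rad/s): [2.39, 2.39, 3.14, 3.14, 3.14, 3.14, 3.14].

## Interface

Orientations are given as a unit quaternion [w, x, y, z].
In Python, from bench import robot, cams gives the robot as it stands. The module is installed in compiled form; this text tells all that it offers.
- The arm moves only by the shell command python3 -m jog 'ROWS' [OPENING] [FORCE]. ROWS is JSON, a list of rows, each a list of 4 numbers: the shift along the world's x, y, z in mm, then the turn about the world's z in degrees. In form: [[x, y, z, twist], ...]. A call has 1 to 20 rows; each row shifts and turns the commanded pose from where the row before left it; what a row does not reach is not made up. A row lasts 1/8 s, in which the tool goes at most 62.5 mm and 10.7 degrees, less where a joint would pass 70% of its speed; a pose out of reach is approached as far as the arm can. A call is refused whole if a number of a shift passes 62.5 or a number of a turn 10.7, either way. A call with a gripper value outside its range is refused whole. OPENING is the opening in per cent of the stroke, from 0 (shut) to 100 (fully open), set as the call begins (- or left out, the last holds). The fingers move at their own pace and stop on an object; FORCE is the grip in N (left out, the last holds). Time passes only in rows, so rows that do not move let the fingers close. It gives the time, the measured TCP pose, the force and the opening at its end, in the units of the state.
- robot.sense(): the state, without advancing time (a new reading comes with each control period).
- cams.grab_frame(name): name is "scene" or "top" or "wrist"; returns the picture (384x512x3 uint8, red, green, blue); there is no depth.
- cams.camera_params(name): a dict with "camera_matrix" (3x3 intrinsics, pixels), "dist" ([k1, k2, p1, p2, k3] as OpenCV has them; the pictures are not rectified), "R" (3x3) and "t" (3): a world point X has camera coordinates R X + t. Camera axes: x right, y down, z forward; pixel columns grow to the right and rows downward; lengths in m; the calibration is good to about 2 mm. A picture is of the moment at which its call begins: read the wrist's pose just before it. camera_params takes no time and is no camera call; for the wrist camera it gives the pose at the moment of the call.
- robot.sign_off(): hands the job in, once; it reports no verdict.
The state is a dict: "t": time; "joint_positions": joint angles; "joint_vel": joint speeds; "joint_efforts": joint torques, N m; "position": TCP position; "ee_rot": TCP orientation; "contact_force": force on the tool from outside, world axes, zero at the start; "wrist_torque": the same for the moment, N m; "opening": opening from 0.0 (shut) to 1.0 (fully open).
Only numpy, scipy, OpenCV 4.12 (cv2) and the standard library are available. Lean on these libraries where they do the work, as an engineer would, in place of code of your own. Each camera call takes 0.05 s, during which the arm holds its last target. There are 200 camera calls.

## Task

Stand the round aluminium post upright on the white plate of the tablet-stand base and push it into the blue V until it settles centred against both faces; press it home with a steady push of about 12 N so that it bears on both faces at once, and never push it against either face with more than 18 N. Then slide the red-knobbed keeper fully shut in front of the post, leave the post standing fully seated, let go, and do not disturb the other things on the table.

Things in the scene. Friction and masses are not known exactly. Their poses are not given: they have to be found in the camera images.
- post_center (a point): centre of the loose post: plain aluminium cylinder, 40 mm in diameter, 100 mm tall, about 0.35 kg (varies), standing upright on the table, thin black band round its foot. The point lies on its axis, 50 mm above its underside; z is its axis.
- base: fixed tablet-stand base. Origin on the table at the axis of a fully seated post (seated post_center: 0, 0, 58 mm here); x points into the V (push direction), y left, z up. White plate 8 mm thick, x -90 to 45, y -55 to 110 mm. The V opens to -x: two rigid upright blue faces, 90 degrees between them, tops 58 mm above the table, apex at x 28, mouth ends at x -3, y -31 and 31 mm.
- left_face: blue V face on the base's +y side, 45 degrees to x; origin and axes as the base's. A seated post touches it at (14, 14) mm. Post friction is high (about 0.6): pushed in off-centre, the post can jam on one face and must be eased away from that face; rocking it 1 mm sideways under the push helps. At most 18 N may act on a face.
- right_face: blue V face on the base's -y side, mirror image of the left one; origin and axes as the base's. A seated post touches it at (14, -14) mm. A centred push of 12 N loads each face with about 5 to 8 N. Push low, between 15 and 55 mm above the table: a push above the tops of the faces tips the post.
- keeper (a joint): keeper travel, m: 0 open, 0.065 shut at its stop; starts at 0 to 0.012. Slides along the base's -y, rubs with 1.5 N, stays where left. Upright steel plate 6 mm thick, base x -28.5 to -22.5, z 12 to 46 mm, 60 mm long: base y 43 to 103 mm open, -22 to 38 shut. It clears a fully seated post by 2.5 mm and runs into one that is not home.
- keeper_knob (a point): centre of the keeper's red knob, 14 x 14 mm, z 28 to 62 mm above the table, in front of the keeper plate at base x -52 mm; base y is 90 mm less the joint's travel (90 mm open, 25 mm shut).
- pen_cup: bystander: blue ceramic cup, 72 mm across, 95 mm tall, open at the top, no handle; origin at the centre of its underside
- power_bank: bystander: black upright power bank, 55 x 42 x 85 mm (x, y, z); origin at the centre of its underside
- keys: bystander: red key fob 36 x 70 x 14 mm with keys reaching to 111 mm from its origin along -y; origin under the fob's centre
- fruit_bowl: bystander: white bowl 150 mm across with a yellow mango, 83 mm high; origin at the centre of its underside
- stapler: bystander: red and grey stapler, 150 x 34 x 53 mm, long along x; origin at the centre of its underside
Mind the look-alikes: they are no part of the job. Leave any purple or yellow look-alike of the part that bears post_center alone.

How it is judged:
By the outcome, as a careful person would: the job done as asked, in the order asked, and still so for the second after the job is handed in, with the robot touching nothing.
It also fails if it takes over 72 s, if anything falls off the work surface, if the arm or the gripper's body presses on something with over 40 N, if the wrist force passes 120 N, or if a joint passes its speed limit or range.

## Working session

There is one attempt and no reset: what is moved stays moved. The work goes in short steps, Python scripts to look and compute and a shell command to move; the robot and the scene stay as the last step left them, time stands still between calls to the robot, and variables do not carry over. Pictures are saved under pics/ and viewed, on a budget of 10 in all, crops included, one or two more only if the job needs it, and the job is handed in when it is done.

```bash
mkdir -p pics; cat > h.py <<'E'
import numpy as np, cv2
from bench import robot, cams
def ray(cam,uv,z):
    p=cams.camera_params(cam) if isinstance(cam,str) else cam
    K=np.array(p["camera_matrix"]);d=np.array(p["dist"]);R=np.array(p["R"]);t=np.array(p["t"])
    n=cv2.undistortPoints(np.array([[uv]],float),K,d)[0,0]
    c=-R.T@t; v=R.T@np.array([n[0],n[1],1.])
    return c+v*(z-c[2])/v[2]
def proj(cam,X):
    p=cams.camera_params(cam) if isinstance(cam,str) else cam
    r,_=cv2.Rodrigues(np.array(p["R"]))
    return cv2.projectPoints(np.array(X,float).reshape(-1,3),r,np.array(p["t"]),np.array(p["camera_matrix"]),np.array(p["dist"]))[0][:,0]
def grab(cam,name):
    im=cv2.cvtColor(cams.grab_frame(cam),cv2.COLOR_RGB2BGR); cv2.imwrite(f"pics/{name}.png",im); return im
E
python3 - <<'E'
from h import *
a=grab("top","t0");b=grab("scene","s0")
cv2.imwrite("pics/v1.png",cv2.resize(a,(800,600),interpolation=cv2.INTER_CUBIC))
cv2.imwrite("pics/v2.png",cv2.resize(b,(800,600),interpolation=cv2.INTER_CUBIC))
for c in("top","scene"):
    p=cams.camera_params(c);print(c,-np.array(p["R"]).T@p["t"],np.array(p["R"])[2])
print(robot.sense())
E
```

```text
top [0.29034515 0.01848683 0.95796832] [ 0.2343372  -0.00827938 -0.97212012]
scene [ 1.00775899 -0.3707037   0.94274582] [-0.45233277  0.34994296 -0.82032615]
{'t': 0.1, 'joint_positions': array([ 1.08880072,  0.53715084, -0.00442234,  1.53875976,  0.0025769 ,
        1.06730513, -0.07122688]), 'joint_vel': array([ 0.0009172 , -0.00218624, -0.00103595, -0.00170159,  0.00015679,
        0.00153634,  0.00128312]), 'joint_efforts': array([ 2.20237605e-03, -5.84570539e+01,  1.05160218e+00, -2.59780920e+01,
        1.26376521e-02,  4.62536424e-03, -4.22382342e-07]), 'position': array([ 0.26229988, -0.59410155,  0.23046736]), 'ee_rot': array([-0.14540557, -0.69172406, -0.14650646,  0.69203389]), 'contact_force': array([ 0.04509963,  0.36830977, -0.05558701]), 'wrist_torque': array([-0.01805632,  0.00252811, -0.00598167]), 'opening': 1.0048600612026992}
```

View pics/v1.png

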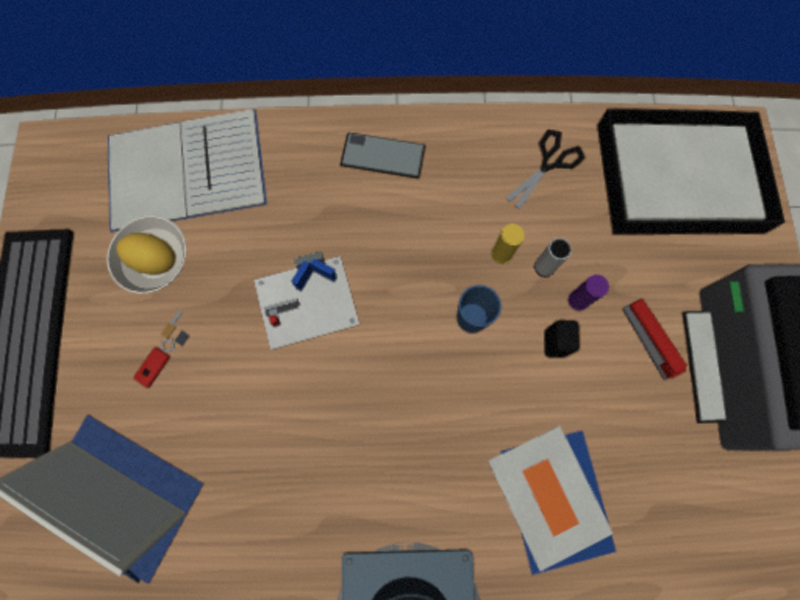

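View pics/v2.png

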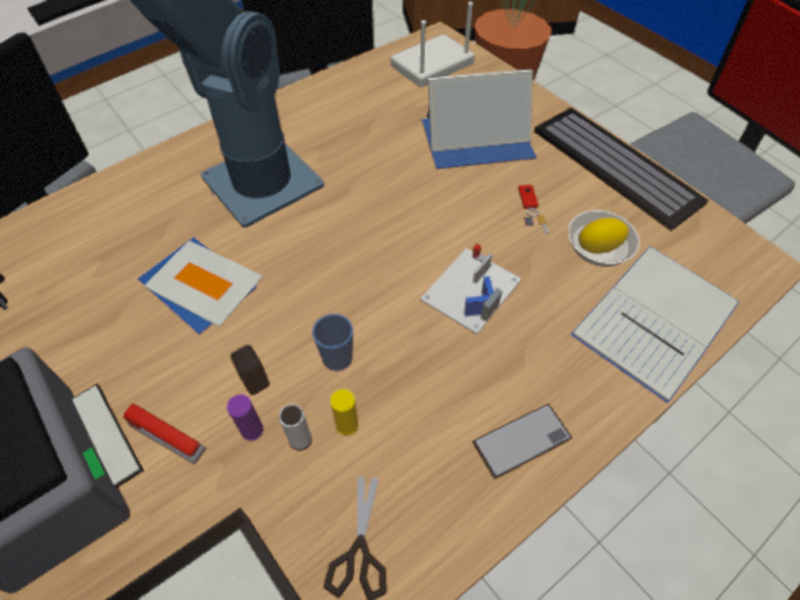

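The top view (800×600) shows the base at about (305,300), with the V opening downward in the picture and the keeper and red knob at (275,315). There are three post-like cylinders: yellow (508,243), purple (588,292) and grey with a dark top (552,257). Only the grey one can be the aluminium post. I'll confirm that in a crop and measure.

```bash
python3 - <<'E'
from h import *
a=cv2.imread("pics/t0.png");b=cv2.imread("pics/s0.png")
def crop(im,x,y,w,h,s): return cv2.resize(im[y:y+h,x:x+w],(s*w,s*h),interpolation=cv2.INTER_CUBIC)
c1=crop(a,325,135,66,80,6);c2=crop(b,170,245,66,80,6)
cv2.imwrite("pics/v3.png",np.hstack([c1,c2]))
# plate
x0,y0=150,150
hsv=cv2.cvtColor(a,cv2.COLOR_BGR2HSV)
m=((hsv[...,1]<40)&(hsv[...,2]>130)).astype(np.uint8)
n,l,s,c=cv2.connectedComponentsWithStats(m)
for i in range(1,n):
    if s[i,4]>60: print(s[i],c[i])
i=l[205,205] or l[200,212]; print("plate",i,s[i])
pm=(l==i).astype(np.uint8)
cn=max(cv2.findContours(pm,0,2)[0],key=cv2.contourArea)
h=cv2.convexHull(cn); ap=cv2.approxPolyDP(h,4,True)[:,0]
for p in ap: print(p,ray("top",p,0.008).round(4))
box=cv2.boxPoints(cv2.minAreaRect(cn))
for p in box: print("box",p,ray("top",p,0.008).round(4))
# tops of blue V, knob
bl=((hsv[...,0]>105)&(hsv[...,0]<125)&(hsv[...,1]>170)&(hsv[...,2]>60)).astype(np.uint8)
bl[:, :180]=0;bl[:,230:]=0;bl[:155]=0;bl[195:]=0
cn=max(cv2.findContours(bl,0,2)[0],key=cv2.contourArea);print("V",cv2.approxPolyDP(cn,1.5,True)[:,0].tolist())
r=((hsv[...,0]<8)|(hsv[...,0]>172))&(hsv[...,1]>150)
r=r.astype(np.uint8);n,l,s,c=cv2.connectedComponentsWithStats(r)
for i in range(1,n):
    if s[i,4]>8: print("red",s[i],c[i],ray("top",c[i],0.055).round(4))
E
```

```text
[ 198   59  314   73 2707] [401.88695973  73.43627632]
[  69   62  128  125 6927] [117.80973004 109.90515375]
[  0  67  87  72 873] [26.33906071 83.49026346]
[ 393   80   96   60 5019] [439.7607093 109.6728432]
[506 133   6  26  88] [509.375      141.76136364]
[ 163  164   67   59 2184] [196.08333333 195.21291209]
[440 201  24  68 992] [451.5796371  234.22379032]
[ 313  273   79   92 3071] [351.76261804 318.577662  ]
[  0 314  78  55 353] [ 38.96883853 341.64305949]
plate 18 [ 163  164   67   59 2184]
[217 164] [0.6235 0.1097 0.008 ]
[229 207] [0.4958 0.0762 0.008 ]
[173 222] [0.4569 0.2326 0.008 ]
[163 179] [0.5825 0.265  0.008 ]
box [160.41512 179.45284] [0.5814 0.2725 0.008 ]
box [217.07549 163.26414] [0.6258 0.1094 0.008 ]
box [229.56606 206.98112] [0.4958 0.0746 0.008 ]
box [172.90569 223.16982] [0.4536 0.2328 0.008 ]
V [[199, 168], [201, 172], [212, 177], [212, 172], [201, 166]]
red [403 192  37  50 568] [421.88380282 217.26232394] [ 0.4437 -0.4464  0.055 ]
red [173 202   5   6  22] [175.  204.5] [0.496  0.2178 0.055 ]
red [ 86 223  22  25 283] [ 96.53710247 234.74558304] [0.4186 0.4272 0.055 ]
```

View pics/v3.png

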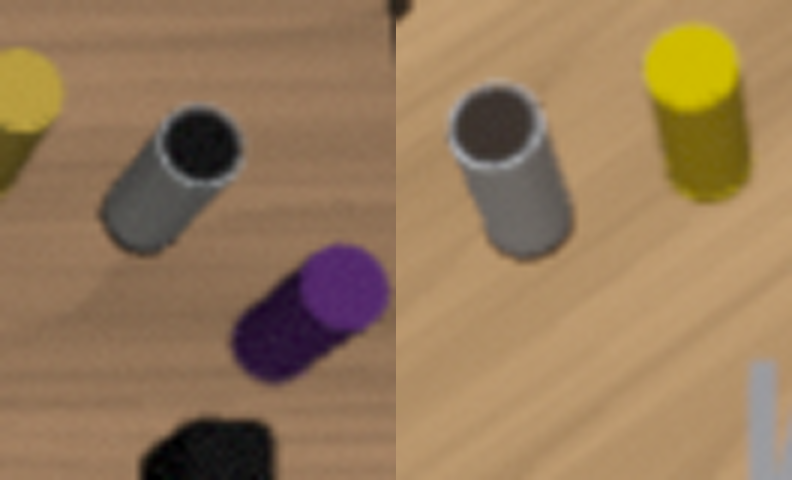

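The crop confirms the grey metallic cylinder, with its bright rim and dark band at the foot; the dark disc is its reflective top face. Its top centre is at raw top px (358.3,159.3) and scene px (187,265.7). The plate corners agree with the given sizes: yaw about 14.7°, origin about (0.5685, 0.150). The knob lands within 1 mm of where that predicts.

```bash
python3 - <<'E'
from h import *
from scipy.spatial.transform import Rotation as Ro
print("post top:",ray("top",(358.0,158.9),.1).round(4),"scene:",ray("scene",(186.6,265.3),.1).round(4))
print("yellow",ray("top",(328,150),.1).round(3),"purple",ray("top",(382,183),.1).round(3),"cup",ray("top",(309,187),.095).round(3),"pb",ray("top",(361,209),.085).round(3))
s=robot.sense();q=s["ee_rot"];M=Ro.from_quat(np.r_[q[1:],q[0]]).as_matrix()
print(M.round(3),"yaw of tool y",np.degrees(np.arctan2(M[1,1],M[0,1])))
p=cams.camera_params("wrist");R=np.array(p["R"]);print("wristcam",-R.T@p["t"],R.round(2),np.array(p["camera_matrix"]).round(0))
E
```

```text
post top: [ 0.597  -0.2706  0.1   ] scene: [ 0.599  -0.2702  0.1   ]
yellow [ 0.624 -0.193  0.1  ] purple [ 0.53  -0.328  0.1  ] cup [ 0.525 -0.136  0.095] pb [ 0.465 -0.27   0.085]
[[-0.001  0.404 -0.915]
 [ 0.001 -0.915 -0.404]
 [-1.    -0.002  0.   ]] yaw of tool y -66.17554582336514
wristcam [ 0.33201533 -0.56296481  0.37300707] [[ 0.4  -0.91 -0.  ]
 [-0.87 -0.39  0.3 ]
 [-0.27 -0.12 -0.95]] [[342.   0. 256.]
 [  0. 342. 186.]
 [  0.   0.   1.]]
```

```bash
python3 -m jog '[[34,32,0,3],[34,32,0,3],[34,32,0,3],[34,32,0,3],[34,33,0,3],[34,33,0,3],[33,33,0,3],[33,33,0,4],[33,32,0,3],[33,32,0,3],[0,0,0,0],[0,0,0,0]]' 100 40
python3 - <<'E'
from h import *
s=robot.sense();print(s["t"],s["position"])
p=cams.camera_params("wrist");im=grab("wrist","w1")
for z in (0.1,0.0):
    c=np.array([.598,-.2704,z])
    ring=[c+.02*np.array([np.cos(k),np.sin(k),0]) for k in np.linspace(0,6.28,40)]
    for u in proj(p,ring): cv2.circle(im,(int(u[0]),int(u[1])),1,(0,255,0),-1)
cv2.imwrite("pics/v4.png",im)
E
```

```text
t: 1.6
position: [0.5979, -0.2711, 0.2307]
ee_rot: [-0.325, -0.627, -0.326, 0.628]
contact_force: [-1.3, -0.3, 0.2]
opening: 1.002
1.6 [ 0.59786718 -0.27111097  0.23073269]
```

View pics/v4.png

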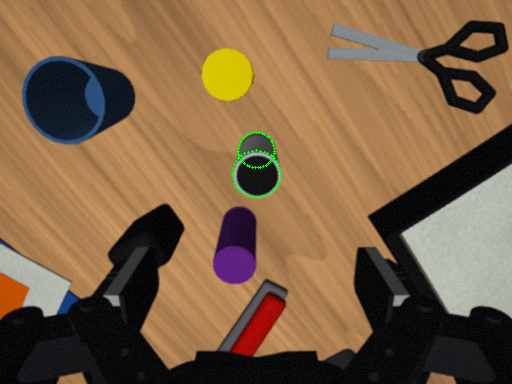

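The wrist view shows the post top exactly under the predicted outline at (257,174), clear of the yellow one (228,74) and purple one (235,255). Next I descend and grip.

```bash
python3 -m jog '[[0,0,-40,0],[0,0,-45,0],[0,0,-40,0],[0,0,-30,0],[0,0,-20,0],[0,0,-11,0],[0,0,0,0]]' 100 40
python3 -m jog '[[0,0,0,0],[0,0,0,0],[0,0,0,0],[0,0,0,0],[0,0,0,0],[0,0,0,0]]' 30 40
```

```text
t: 2.52
position: [0.5983, -0.271, 0.0452]
ee_rot: [-0.325, -0.628, -0.325, 0.628]
contact_force: [-0.3, -0.6, 0.6]
opening: 0.998
t: 3.28
position: [0.5991, -0.2708, 0.0463]
ee_rot: [0.326, 0.628, 0.325, -0.627]
contact_force: [-1.0, 1.6, 5.9]
opening: 0.459
```

```bash
python3 -m jog '[[0,0,15,0],[0,0,35,0],[0,0,50,0],[0,0,50,0],[0,0,40,0],[-5,40,0,-4],[-6,47,0,-4],[-6,47,0,-5],[-6,47,0,-5],[-6,47,0,-5],[-6,47,0,-5],[-6,47,0,-4],[-6,47,0,-4],[-7,46,0,-4],[0,0,0,0],[0,0,0,0]]'
python3 - <<'E'
from h import *
p=cams.camera_params("wrist");im=grab("wrist","w2")
th=np.radians(14.7);o=np.array([.5685,.150])
def W(x,y,z): return [o[0]+(x*np.cos(th)-y*np.sin(th))/1e3,o[1]+(x*np.sin(th)+y*np.cos(th))/1e3,z/1e3]
im=cv2.resize(im,None,fx=1.5,fy=1.5)
def pl(pts,c): cv2.polylines(im,[np.int32(proj(p,[W(*q) for q in pts])*1.5)],True,c,1)
pl([(45,-55,8),(-90,-55,8),(-90,110,8),(45,110,8)],(0,255,0))
pl([(-3,31,58),(28,0,58),(-3,-31,58)],(0,255,255))
pl([(-59,77,62),(-45,77,62),(-45,91,62),(-59,91,62)],(255,255,0))
cv2.imwrite("pics/v5.png",im)
E
```

```text
t: 5.28
position: [0.5443, 0.1438, 0.2354]
ee_rot: [-0.092, -0.701, -0.091, 0.701]
contact_force: [-0.7, -0.7, -4.2]
opening: 0.457
```

View pics/v5.png

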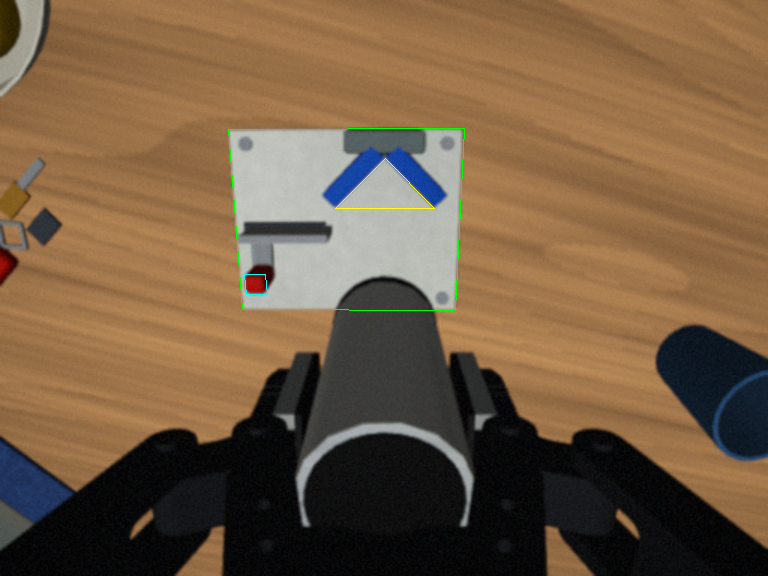

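The wrist view shows the base overlay matching to about 1 mm: plate edges, V apex at (385,158), knob at (256,284). The post hangs straight in the jaws, so I lower it onto the plate in front of the V.

```bash
python3 -m jog '[[0,0,-50,0],[0,0,-50,0],[0,0,-40,0],[0,0,-25,0],[0,0,-10,0],[0,0,-1,0],[0,0,0,0],[0,0,0,0]]'
python3 -m jog '[[0,0,-2,0],[0,0,-1,0],[0,0,-1,0],[0,0,0,0]]'
```

```text
t: 6.32
position: [0.5453, 0.1445, 0.0604]
ee_rot: [0.091, 0.702, 0.091, -0.701]
contact_force: [-0.2, 0.1, -3.2]
opening: 0.456
t: 6.82
position: [0.5444, 0.1444, 0.0552]
ee_rot: [-0.091, -0.701, -0.091, 0.701]
contact_force: [-0.1, 0.2, -3.3]
opening: 0.461
```

```bash
python3 -m jog '[[0,0,-0.5,0],[0,0,0,0]]'; python3 -m jog '[[0,0,-0.5,0],[0,0,0,0]]';python3 -m jog '[[0,0,-0.5,0],[0,0,0,0]]'
```

```text
t: 7.08
position: [0.5445, 0.1444, 0.0548]
ee_rot: [-0.091, -0.701, -0.091, 0.701]
contact_force: [0.4, -0.5, -3.5]
opening: 0.457
t: 7.32
position: [0.5446, 0.1444, 0.0543]
ee_rot: [0.091, 0.701, 0.091, -0.701]
contact_force: [-0.8, -0.5, -3.0]
opening: 0.459
t: 7.58
position: [0.5446, 0.1444, 0.0542]
ee_rot: [0.091, 0.701, 0.091, -0.701]
contact_force: [-2.2, -0.7, 5.5]
opening: 0.457
```

```bash
python3 -m jog '[[0,0,0,0],[0,0,0,0],[0,0,0,0],[0,0,5,0],[0,0,20,0],[0,0,30,0],[0,0,30,0]]' 62 40
python3 -m jog '[[-22,-6,0,0],[-22,-6,0,0],[0,0,0,0],[0,0,0,0]]' 33 60
python3 - <<'E'
from h import *
p=cams.camera_params("wrist");im=grab("wrist","w3")
cv2.imwrite("pics/v6.png",cv2.resize(im,None,fx=1.5,fy=1.5))
E
```

```text
t: 8.45
position: [0.5445, 0.1444, 0.1399]
ee_rot: [0.091, 0.701, 0.091, -0.701]
contact_force: [0.4, 0.3, -0.6]
opening: 0.623
t: 8.95
position: [0.5015, 0.1327, 0.1392]
ee_rot: [0.091, 0.702, 0.091, -0.701]
contact_force: [0.7, 0.7, 0.0]
opening: 0.332
```

View pics/v6.png

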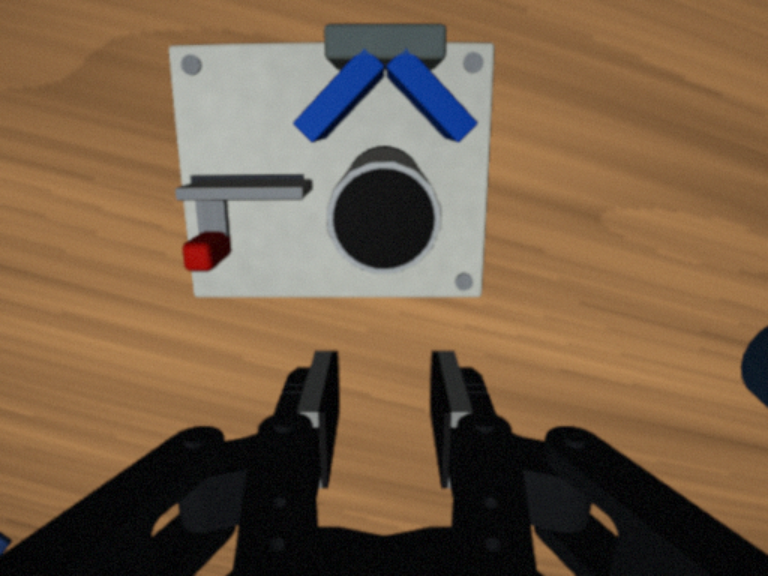

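The wrist view shows the post upright on the plate at (385,216), in line with the V apex (385,62) and the jaws, and clear of the keeper tip at (305,190). I'll go low behind it and nest it between the half-open fingers.

```bash
python3 -m jog '[[0,0,-30,0],[0,0,-30,0],[0,0,-25,0],[0,0,-13,0],[0,0,0,0]]'
python3 -m jog '[[5,1.1,0,0],[5,1.2,0,0],[3,0.8,0,0],[2,0.5,0,0],[1,0.25,0,0],[0,0,0,0]]'
```

```text
t: 9.62
position: [0.5005, 0.1324, 0.0402]
ee_rot: [-0.091, -0.701, -0.091, 0.702]
contact_force: [0.7, -0.0, 0.6]
opening: 0.335
t: 10.38
position: [0.5165, 0.1362, 0.0408]
ee_rot: [-0.091, -0.701, -0.091, 0.701]
contact_force: [-0.9, 0.1, -0.0]
opening: 0.329
```

```bash
python3 -m jog '[[1.5,0.4,0,0],[1.5,0.4,0,0],[0,0,0,0]]';python3 -m jog '[[1.5,0.4,0,0],[1.5,0.4,0,0],[0,0,0,0]]';python3 -m jog '[[1.5,0.4,0,0],[1.5,0.4,0,0],[0,0,0,0]]'
```

```text
t: 10.75
position: [0.5197, 0.1371, 0.0408]
ee_rot: [0.091, 0.701, 0.091, -0.701]
contact_force: [-0.8, -0.6, -0.4]
opening: 0.329
t: 11.12
position: [0.5227, 0.1379, 0.0408]
ee_rot: [0.091, 0.701, 0.091, -0.701]
contact_force: [-0.7, -0.3, 0.9]
opening: 0.328
t: 11.5
position: [0.5251, 0.1388, 0.0407]
ee_rot: [-0.091, -0.701, -0.091, 0.702]
contact_force: [-2.9, -0.2, 1.4]
opening: 0.328
```

```bash
python3 -m jog '[[1.5,0.4,0,0],[1.5,0.4,0,0],[1.5,0.4,0,0],[1.5,0.4,0,0],[0,0,0,0]]';python3 -m jog '[[1.5,0.4,0,0],[1.5,0.4,0,0],[1.5,0.4,0,0],[0,0,0,0]]';python3 -m jog '[[1,0.26,0,0],[1,0.26,0,0],[1,0.26,0,0],[0,0,0,0]]'
```

```text
t: 12.12
position: [0.5303, 0.14, 0.0413]
ee_rot: [-0.092, -0.7, -0.091, 0.702]
contact_force: [-8.2, -0.1, 13.2]
opening: 0.327
t: 12.62
position: [0.5364, 0.1416, 0.0418]
ee_rot: [0.091, 0.701, 0.091, -0.701]
contact_force: [-5.7, -0.6, 12.4]
opening: 0.332
t: 13.12
position: [0.5376, 0.142, 0.0419]
ee_rot: [-0.092, -0.7, -0.091, 0.702]
contact_force: [-10.9, -2.1, 21.2]
opening: 0.33
```

There's an unexpected upward force of 21 N, so the gripper is bearing down on something. I'll back off slightly and look.

```bash
python3 -m jog '[[-2,-0.5,0,0],[-2,-0.5,0,0],[0,0,0,0]]'
python3 - <<'E'
from h import *
a=grab("scene","s1");b=grab("wrist","w4")
u=proj("scene",[[.5685,.15,.05]])[0].astype(int);print(u)
c=a[u[1]-60:u[1]+60,u[0]-80:u[0]+80]
cv2.imwrite("pics/v7.png",np.hstack([cv2.resize(c,(400,300),interpolation=cv2.INTER_CUBIC),cv2.resize(b,(400,300))]))
E
```

```text
t: 13.5
position: [0.5354, 0.1415, 0.0416]
ee_rot: [0.091, 0.702, 0.091, -0.701]
contact_force: [-4.1, 1.3, 9.3]
opening: 0.336
[303 184]
```

View pics/v7.png

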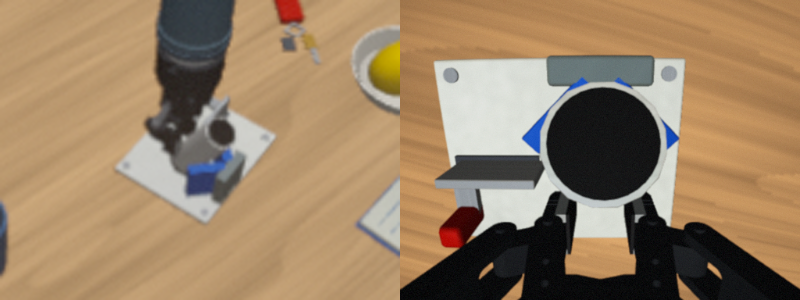

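```bash
python3 - <<'E'
from h import *
th=np.radians(14.7);o=np.array([.5685,.150]);R=np.array([[np.cos(th),np.sin(th)],[-np.sin(th),np.cos(th)]])
B=lambda w:(R@(np.array(w[:2])-o)*1e3).round(1)
im=cv2.imread("pics/w4.png");g=cv2.cvtColor(im,cv2.COLOR_BGR2GRAY)
m=(g<45).astype(np.uint8);m=cv2.morphologyEx(m,cv2.MORPH_OPEN,np.ones((5,5)))
n,l,s,c=cv2.connectedComponentsWithStats(m);i=l[182,261];print(s[i],c[i])
cn=max(cv2.findContours((l==i).astype(np.uint8),0,2)[0],key=cv2.contourArea);e=cv2.fitEllipse(cn);print(e)
for z in(.108,.112):print("wrist top",B(ray("wrist",c[i],z)))
a=cv2.imread("pics/s1.png")
uv=(303-80+222/2.5,184-60+132/2.5);print("scene top",uv,B(ray("scene",uv,.108)))
print("TCP",B(robot.sense()["position"]))
E
```

```text
[  188   113   145   143 16188] [260.04138868 183.63404991]
((260.0317687988281, 183.62225341796875), (141.90769958496094, 143.4931640625), 98.4208984375)
wrist top [18.8 -0.1]
wrist top [20.  -0.1]
scene top (311.8, 176.8) [21.7 -2.2]
TCP [-34.1   0.2]
```

The post is leaning: its top is at base x≈+20 while its foot is near -11. The fingers tipped it because the push was too high for this friction. I'll retreat slowly so the fingers let it down. After that I'll carry it gripped almost to its seat and use the fingers only for the last press.

```bash
python3 -m jog '[[-1,-0.25,0,0],[-1,-0.26,0,0],[-1,-0.26,0,0],[-1,-0.26,0,0],[-1,-0.26,0,0],[-1,-0.26,0,0],[-1,-0.26,0,0],[-1,-0.26,0,0],[0,0,0,0]]'
python3 -m jog '[[-1,-0.25,0,0],[-1,-0.26,0,0],[-1,-0.26,0,0],[-1,-0.26,0,0],[-1,-0.26,0,0],[-1,-0.26,0,0],[-1,-0.26,0,0],[-1,-0.26,0,0],[0,0,0,0],[0,0,0,0]]'
cat >> h.py <<'E'
th=np.radians(14.7);o=np.array([.5685,.150]);RB=np.array([[np.cos(th),np.sin(th)],[-np.sin(th),np.cos(th)]])
B=lambda w:(RB@(np.array(w[:2])-o)*1e3).round(1)
def top(name):
    im=grab("wrist",name);g=cv2.cvtColor(im,cv2.COLOR_BGR2GRAY)
    u=proj("wrist",[[*(o+RB.T@np.array([-.01,0])),.108]])[0].astype(int)
    m=cv2.morphologyEx((g<45).astype(np.uint8),cv2.MORPH_OPEN,np.ones((5,5)))
    n,l,s,c=cv2.connectedComponentsWithStats(m);i=l[u[1],u[0]]
    print("comp",i,s[i],"top",B(ray("wrist",c[i],.108)),"TCP",B(robot.sense()["position"]))
E
python3 -c "
from h import *
top('w5')"
```

```text
t: 14.72
position: [0.5268, 0.1391, 0.0407]
ee_rot: [-0.091, -0.701, -0.091, 0.701]
contact_force: [-1.9, 0.6, -0.8]
opening: 0.33
t: 15.98
position: [0.5191, 0.1371, 0.0408]
ee_rot: [0.091, 0.701, 0.091, -0.701]
contact_force: [0.6, -1.4, 0.5]
opening: 0.332
comp 1 [  187   199   140   128 13981] top [-18.5   0.7] TCP [-51.1   0.1]
```

```bash
python3 -m jog '[[0,0,30,0],[0,0,35,0],[0,0,34,0],[0,0,0,0]]' 65 40
python3 -c "
from h import *
top('w6'); im=cv2.imread('pics/w6.png'); cv2.imwrite('pics/v8.png',im)"
```

```text
t: 16.52
position: [0.5212, 0.1377, 0.1424]
ee_rot: [0.091, 0.703, 0.091, -0.699]
contact_force: [0.9, 0.2, -0.2]
opening: 0.648
comp 6 [ 225  149   62   61 2993] top [-24.8   1. ] TCP [-50.1   0. ]
```

View pics/v8.png

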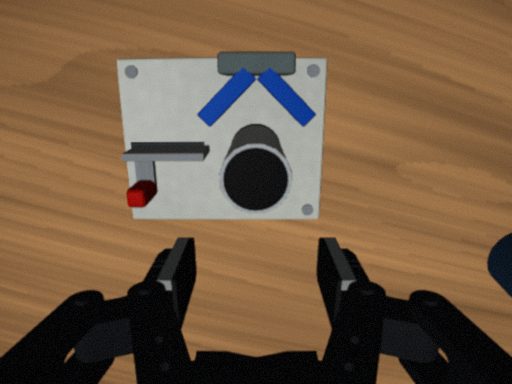

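```bash
python3 -c "
from h import *
W=lambda x,y,z:[*(o+RB.T@np.array([x,y])/1e3),z/1e3]
print(proj('wrist',[W(-24.8+20,1,8),W(-24.8,1,108),W(-24.8+20,1,108)]).round(1))
g=cv2.cvtColor(cv2.imread('pics/w6.png'),cv2.COLOR_BGR2GRAY);print(g[112:150,255])"
```

```text
[[255.6 120.1]
 [255.3 178.8]
 [255.4 141.7]]
[174 173 168 174 172 169 172 168 173 175 168 135  60  40  48  52  54  53
  52  57  50  55  50  51  55  53  54  51  56  51  61  93 131 155 154 119
  59  21]
```

The post is upright again: foot and rim are both consistent with base x≈-25, y≈0.7. I regrip high with the fingertips above the V tops, then carry it in.

```bash
python3 -m jog '[[12,3,0,0],[11.5,3.5,0,0],[0,0,-30,0],[0,0,-30,0],[0,0,-15,0],[0,0,-3,0],[0,0,0,0]]' 65 40
python3 -m jog '[[0,0,0,0],[0,0,0,0],[0,0,0,0],[0,0,0,0],[0,0,0,0]]' 35 40
```

```text
t: 17.45
position: [0.5432, 0.1438, 0.0623]
ee_rot: [0.091, 0.701, 0.091, -0.701]
contact_force: [0.9, -1.1, -0.1]
opening: 0.652
t: 18.08
position: [0.5434, 0.1439, 0.0628]
ee_rot: [0.091, 0.702, 0.091, -0.701]
contact_force: [-0.2, 0.2, 6.2]
opening: 0.46
```

```bash
python3 -m jog '[[0,0,1,0],[0,0,1,0],[3,0.6,0,0],[4,1,0,0],[4,1,0,0],[4,1,0,0],[2,0.5,0,0],[0,0,0,0],[0,0,0,0]]'
python3 -c "
from h import *
top('w7')"
```

```text
t: 19.2
position: [0.5594, 0.1477, 0.0638]
ee_rot: [-0.091, -0.701, -0.091, 0.701]
contact_force: [0.3, -0.2, -3.2]
opening: 0.458
comp 5 [ 207  270  100   83 6556] top [-9.1  0.5] TCP [-9.5  0. ]
```

```bash
python3 -m jog '[[2,0.5,0,0],[2,0.5,0,0],[1.5,0.4,0,0],[0,0,0,0],[0,0,0,0]]'; python3 -m jog '[[0.5,0.13,0,0],[0.5,0.13,0,0],[0,0,0,0]]'; python3 -m jog '[[0.5,0.13,0,0],[0.5,0.13,0,0],[0,0,0,0]]'
```

```text
t: 19.88
position: [0.5649, 0.1491, 0.0637]
ee_rot: [-0.091, -0.701, -0.091, 0.701]
contact_force: [-0.4, -0.4, -3.5]
opening: 0.459
t: 20.25
position: [0.5661, 0.1494, 0.0638]
ee_rot: [0.091, 0.701, 0.091, -0.701]
contact_force: [0.4, 0.1, -3.4]
opening: 0.459
t: 20.62
position: [0.5671, 0.1497, 0.0638]
ee_rot: [0.091, 0.701, 0.091, -0.701]
contact_force: [-0.1, -0.5, -3.4]
opening: 0.451
```

```bash
for i in 1; do python3 -m jog '[[0.5,0.13,0,0],[0,0,0,0]]' | grep -E 'pos|cont'; done; python3 -m jog '[[0.5,0.13,0,0],[0,0,0,0]]'| grep -E 'pos|cont'; python3 -m jog '[[0.5,0.13,0,0],[0,0,0,0]]'| grep -E 'pos|cont'
```

```text
position: [0.5676, 0.1497, 0.0638]
contact_force: [-0.1, -0.2, -3.8]
position: [0.5681, 0.1499, 0.0638]
contact_force: [0.3, -0.4, -2.2]
position: [0.5686, 0.15, 0.0638]
contact_force: [0.0, 0.8, -3.1]
```

```bash
python3 -m jog '[[0.5,0.13,0,0],[0,0,0,0]]'| grep -E 'pos|cont'; python3 -m jog '[[0.5,0.13,0,0],[0,0,0,0]]'| grep -E 'pos|cont'; python3 -m jog '[[0.5,0.13,0,0],[0,0,0,0]]'| grep -E 'pos|cont'
```

```text
position: [0.5689, 0.1501, 0.0637]
contact_force: [-0.4, 0.4, -2.9]
position: [0.569, 0.1501, 0.0637]
contact_force: [-2.3, -0.2, -1.0]
position: [0.5691, 0.1502, 0.0636]
contact_force: [-5.6, -0.9, -0.0]
```

The post touches both faces nearly evenly (about -5.6 N along base x, +0.5 N lateral). I ease back a touch, set it down and release.

```bash
python3 -m jog '[[-1.4,-0.36,0,0],[0,0,-0.7,0],[0,0,0,0]]'| grep -E 'pos|cont'; python3 -m jog '[[0,0,-0.5,0],[0,0,0,0]]'| grep -E 'pos|cont'; python3 -m jog '[[0,0,-0.5,0],[0,0,0,0]]'| grep -E 'pos|cont'
```

```text
position: [0.5689, 0.1501, 0.0631]
contact_force: [-0.9, 0.2, -2.4]
position: [0.5689, 0.1501, 0.0629]
contact_force: [-2.7, -0.8, 2.7]
position: [0.569, 0.1501, 0.0629]
contact_force: [-3.1, -1.1, 7.3]
```

```bash
python3 -m jog '[[0,0,0,0],[0,0,0,0],[0,0,0,0],[0,0,5,0],[0,0,20,0],[0,0,30,0],[0,0,25,0],[-15,-4,0,0],[-15,-4,0,0],[-16,-4,0,0]]' 64 40
python3 -m jog '[[0,0,-30,0],[0,0,-30,0],[0,0,-30,0],[0,0,-15,0],[0,0,0,0]]' 33 60
python3 -c "
from h import *
top('w8')"
```

```text
t: 24.25
position: [0.5228, 0.138, 0.1437]
ee_rot: [0.091, 0.702, 0.091, -0.701]
contact_force: [0.6, -0.2, -0.3]
opening: 0.646
t: 24.88
position: [0.5225, 0.138, 0.0372]
ee_rot: [-0.091, -0.701, -0.091, 0.701]
contact_force: [-0.4, -0.1, 0.8]
opening: 0.33
comp 1 [  180   136   153   143 17183] top [1.6 0.8] TCP [-46.9   0.1]
```

```bash
python3 -m jog '[[5,1.3,0,0],[5,1.3,0,0],[5,1.3,0,0],[0,0,0,0]]'| grep -E 'pos|cont';  python3 -m jog '[[1,0.26,0,0],[1,0.26,0,0],[1,0.26,0,0],[0,0,0,0]]'| grep -E 'pos|cont'; python3 -m jog '[[1,0.26,0,0],[1,0.26,0,0],[0,0,0,0]]'| grep -E 'pos|cont'
```

```text
position: [0.5379, 0.142, 0.0372]
contact_force: [-1.9, -0.2, 1.1]
position: [0.5387, 0.1422, 0.0366]
contact_force: [-5.3, -1.7, 3.1]
position: [0.5396, 0.1424, 0.0365]
contact_force: [-9.5, -2.4, 5.5]
```

```bash
python3 - <<'E'
from h import *
top('w9'); a=grab("scene","s2")
u=proj("scene",[[.5685,.15,.06]])[0].astype(int)
c=cv2.resize(a[u[1]-45:u[1]+45,u[0]-60:u[0]+60],(600,450),interpolation=cv2.INTER_CUBIC)
W=lambda x,y,z:[*(o+RB.T@np.array([x,y])/1e3),z/1e3]
pts=(proj("scene",[W(20*np.cos(k),20*np.sin(k),108) for k in np.linspace(0,6.28,40)])-[u[0]-60,u[1]-45]+.5)*5
for q in pts: cv2.circle(c,tuple(int(v) for v in q),1,(0,255,0),-1)
cv2.imwrite("pics/v9.png",c); print(robot.sense()["contact_force"])
E
```

```text
comp 1 [  184   208   146   129 14816] top [3.3 0.6] TCP [-29.9   0.1]
[-9.83806482 -1.01835393  5.81668177]
```

View pics/v9.png

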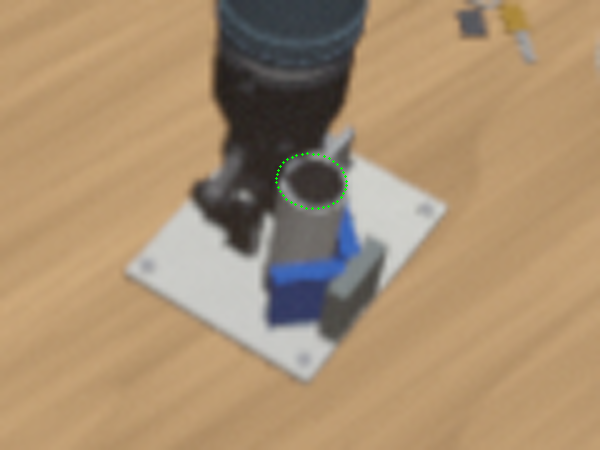

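```bash
python3 - <<'E'
from h import *
W=lambda x,y,z:[*(o+RB.T@np.array([x,y])/1e3),z/1e3]
p=cams.camera_params("wrist");cur=robot.sense()["position"]
for n,pos in(("w8",np.array([.5225,.138,.0372])),("w9",cur)):
    q=dict(p);q["t"]=np.array(p["t"])-np.array(p["R"])@(pos-cur)
    g=cv2.cvtColor(cv2.imread(f"pics/{n}.png"),cv2.COLOR_BGR2GRAY).astype(float)
    m=(g<45)
    # central column: first dark row / outer rim edge
    u0=int(proj(q,[W(0,0,108)])[0][0]); col=g[:,u0-2:u0+3].mean(1)
    uf=proj(q,[W(20,0,108)])[0]; r=int(uf[1]); print(n,u0,"predicted far rim row",uf.round(1)); print(r-12,col[r-12:r+20].round(0))
    for row in range(r-8,r+14,3): print(row,B(ray(q,(u0,row),.108)),end=' ')
    print()
E
```

```text
w8 259 predicted far rim row [259.9 125.3]
113 [ 76.  74.  76.  77.  75.  76.  75.  76.  77.  74.  80. 108. 165. 201.
 208. 206. 207. 207. 207. 208. 204. 169.  93.  38.  27.  29.  27.  28.
  30.  28.  29.  28.]
117 [21.7  0.2] 120 [21.1  0.2] 123 [20.5  0.2] 126 [19.8  0.2] 129 [19.2  0.2] 132 [18.6  0.2] 135 [18.   0.2] 138 [17.3  0.2] 
w9 258 predicted far rim row [259.3 206.2]
194 [ 68.  70.  85. 129. 171. 196. 198. 197. 198. 197. 200. 190. 140.  62.
  21.  24.  25.  25.  24.  24.  22.  25.  24.  24.  22.  21.  24.  26.
  24.  23.  23.  24.]
198 [21.9  0.3] 201 [21.2  0.3] 204 [20.5  0.3] 207 [19.8  0.3] 210 [19.1  0.3] 213 [18.4  0.3] 216 [17.7  0.3] 219 [16.9  0.3]
```

Between the two views the top moved about 2 mm forward. That could be seating or the start of a tilt, so I back off and see whether it returns.

```bash
python3 -m jog '[[-2,-0.5,0,0],[-2,-0.5,0,0],[-2,-0.5,0,0],[-2,-0.5,0,0],[0,0,0,0],[0,0,0,0]]'
cat >> h.py <<'E'
W=lambda x,y,z:[*(o+RB.T@np.array([x,y])/1e3),z/1e3]
def rim(name):
    p=cams.camera_params("wrist");g=cv2.cvtColor(grab("wrist",name),cv2.COLOR_BGR2GRAY).astype(float)
    uf=proj(p,[W(20,0,108)])[0];u0=int(uf[0]);r=int(uf[1]);col=g[:,u0-2:u0+3].mean(1)
    lo=max(r-25,0);k=lo+np.argmax(col[lo:r+25]>140)
    print("rim row",k,"pred",uf.round(1),"top x",B(ray(p,(u0,k),.108))[0]-20)
E
python3 -c "
from h import *
rim('w10')"
```

```text
t: 27.15
position: [0.535, 0.1413, 0.0372]
ee_rot: [0.091, 0.701, 0.091, -0.701]
contact_force: [-0.3, -0.5, -0.1]
opening: 0.329
rim row 189 pred [259.4 181.9] top x -1.6000000000000014
```

It returned, so the press was tipping the post: the finger linkage touches it high up. Instead I'll grip it firmly above the V tops, where the grip resists tilting, and press it home that way.

```bash
python3 -m jog '[[0,0,35,0],[0,0,35,0],[0,0,35,0],[11,3,0,0],[11,3,0,0],[10.5,2.5,0,0],[0,0,-30,0],[0,0,-30,0],[0,0,-16,0],[0,0,-4,0],[0,0,0,0]]' 64 40
python3 -m jog '[[0,0,0,0],[0,0,0,0],[0,0,0,0],[0,0,0,0],[0,0,0,0]]' 35 40
python3 -m jog '[[0,0,0,0],[0,0,0,0]]' 35 100
```

```text
t: 28.58
position: [0.5676, 0.1499, 0.0624]
ee_rot: [0.091, 0.701, 0.091, -0.701]
contact_force: [-0.1, -1.6, -0.1]
opening: 0.635
t: 29.2
position: [0.5681, 0.1501, 0.0632]
ee_rot: [0.091, 0.702, 0.091, -0.7]
contact_force: [0.1, 0.2, 5.7]
opening: 0.463
t: 29.45
position: [0.5683, 0.1502, 0.0634]
ee_rot: [0.091, 0.702, 0.091, -0.7]
contact_force: [-0.1, 0.3, 7.4]
opening: 0.45
```

```bash
python3 -m jog '[[0,0,0.6,0],[0,0,0,0]]' | grep cont; python3 -m jog '[[0.5,0.13,0,0],[0.5,0.13,0,0],[0,0,0,0]]'| grep -E 'pos|cont'; python3 -m jog '[[0.5,0.13,0,0],[0,0,0,0]]'| grep -E 'pos|cont'; python3 -m jog '[[0.5,0.13,0,0],[0,0,0,0]]'| grep -E 'pos|cont'
```

```text
contact_force: [1.4, 0.7, 5.5]
position: [0.5683, 0.1502, 0.0634]
contact_force: [-1.5, -0.8, 9.3]
position: [0.5684, 0.1502, 0.0634]
contact_force: [-2.6, -0.5, 10.2]
position: [0.5685, 0.1502, 0.0634]
contact_force: [-2.9, -1.4, 12.1]
```

```bash
python3 -m jog '[[0,0,0.7,0],[0,0,0,0]]' | grep cont;python3 -m jog '[[0,0,0.7,0],[0,0,0,0]]' | grep -E 'pos|cont'; python3 -m jog '[[0.5,0.13,0,0],[0,0,0,0]]'| grep -E 'pos|cont'; python3 -m jog '[[0.5,0.13,0,0],[0,0,0,0]]'| grep -E 'pos|cont'
```

```text
contact_force: [-2.5, -0.1, 6.4]
position: [0.5684, 0.15, 0.0635]
contact_force: [-1.2, 0.4, -0.6]
position: [0.5692, 0.15, 0.0636]
contact_force: [-0.8, 0.8, -4.2]
position: [0.5694, 0.1503, 0.0637]
contact_force: [-1.2, -0.5, -4.3]
```

```bash
python3 -m jog '[[0.5,0.13,0,0],[0,0,0,0]]'| grep -E 'pos|cont'; python3 -m jog '[[0.5,0.13,0,0],[0,0,0,0]]'| grep -E 'pos|cont';  python3 -m jog '[[0.5,0.13,0,0],[0,0,0,0]]'| grep -E 'pos|cont'
```

```text
position: [0.5695, 0.1504, 0.0637]
contact_force: [-4.5, -1.1, -2.2]
position: [0.5696, 0.1504, 0.0637]
contact_force: [-6.7, -0.8, -1.0]
position: [0.5696, 0.1504, 0.0637]
contact_force: [-7.7, -1.2, -0.3]
```

```bash
python3 -m jog '[[0.5,0.13,0,0],[0,0,0,0]]'| grep -E 'pos|cont'; python3 -m jog '[[0.5,0.13,0,0],[0,0,0,0]]'| grep -E 'pos|cont'
python3 -c "
from h import *
print(RB@robot.sense()['contact_force'][:2]); rim('w11')"
```

```text
position: [0.5696, 0.1504, 0.0636]
contact_force: [-8.6, -2.1, 1.3]
position: [0.5697, 0.1504, 0.0637]
contact_force: [-11.2, -0.7, 2.8]
[-11.04078067   2.18237451]
rim row 264 pred [258.2 265.3] top x 0.5
```

```bash
python3 -m jog '[[-0.1,0.4,0,0],[0,0,0,0]]'| grep -E 'pos|cont'; python3 -m jog '[[0.3,0.1,0,0],[0,0,0,0],[0,0,0,0]]'| grep -E 'pos|cont'; python3 -m jog '[[0,0,0,0],[0,0,0,0],[0,0,0,0]]'| grep -E 'pos|cont'
```

```text
position: [0.5697, 0.1504, 0.0637]
contact_force: [-10.6, -3.0, 2.8]
position: [0.5697, 0.1505, 0.0637]
contact_force: [-11.0, -3.1, 4.0]
position: [0.5697, 0.1504, 0.0636]
contact_force: [-11.3, -2.0, 4.2]
```

```bash
python3 -m jog '[[0.2,0.05,0,0],[0,0,0,0],[0,0,0,0],[0,0,0,0],[0,0,0,0],[0,0,0,0]]'| grep -E 'pos|cont'; python3 -m jog '[[-0.5,-0.13,0,0],[-0.5,-0.13,0,0],[-0.4,-0.1,0,0],[0,0,0,0]]' 35 40| grep -E 'pos|cont'
```

```text
position: [0.5697, 0.1505, 0.0637]
contact_force: [-11.8, -3.3, 4.1]
position: [0.5696, 0.1504, 0.0636]
contact_force: [-8.1, -1.2, -0.2]
```

```bash
python3 -m jog '[[-0.5,-0.13,0,0],[-0.3,-0.1,-0.3,0],[0,0,0,0]]'| grep -E 'pos|cont'; python3 -m jog '[[0,0,0,0],[0,0,0,0],[0,0,0,0],[0,0,0,0],[0,0,5,0],[0,0,20,0],[0,0,30,0],[0,0,25,0],[-15,-4,0,0],[-15,-4,0,0],[-15,-4,0,0]]' 64 40
python3 -c "
from h import *
rim('w12');top('w13');cv2.imwrite('pics/v10.png',cv2.imread('pics/w13.png'))
print(proj('wrist',[W(0,0,108),W(-20,0,8),W(20,0,108)]))"
```

```text
position: [0.5696, 0.1504, 0.0636]
contact_force: [-7.4, -1.5, 0.1]
t: 36.88
position: [0.5259, 0.1392, 0.1454]
ee_rot: [0.091, 0.702, 0.091, -0.701]
contact_force: [-0.3, -0.2, 0.3]
opening: 0.642
rim row 88 pred [258.  104.4] top x 8.2
comp 1 [ 225  107   64   63 3210] top [1.6 0.7] TCP [-44.9   0.2]
[[257.64147613 140.92902886]
 [256.99726322 144.01819779]
 [257.7764318  102.3609484 ]]
```

View pics/v10.png

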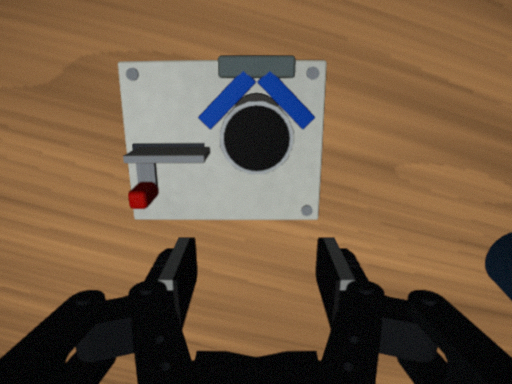

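The post stands centred and seated in the V at (257,138). Next is the keeper: shut fingers, going down on the +y side of the knob.

```bash
python3 -m jog '[[-12,37,0,0],[-12,37,0,0],[-13,38,0,0],[0,0,0,0],[0,0,-40,0],[0,0,-40,0],[0,0,-20,0],[0,0,-2,0],[0,0,0,0]]' 0 40
python3 -c "
from h import *
print(B(robot.sense()['position']))"
python3 -m jog '[[1.3,-4.8,0,0],[1.3,-4.8,0,0],[0,0,0,0]]'|grep -E 'pos|cont'
```

```text
t: 38.1
position: [0.49, 0.2511, 0.0427]
ee_rot: [0.091, 0.702, 0.091, -0.701]
contact_force: [-0.6, -0.4, 0.8]
opening: -0.005
[-50.3 117.8]
position: [0.492, 0.2407, 0.0422]
contact_force: [1.4, 0.2, -0.0]
```

```bash
python3 -m jog '[[1.3,-4.8,0,0],[1.2,-4.8,0,0],[1.3,-4.8,0,0],[1.2,-4.8,0,0],[0,0,0,0]]'|grep -E 'pos|cont'; python3 -m jog '[[1.3,-4.8,0,0],[1.2,-4.8,0,0],[1.3,-4.8,0,0],[1.2,-4.8,0,0],[0,0,0,0]]'|grep -E 'pos|cont';python3 -c "
from h import *
print(B(robot.sense()['position']))"
```

```text
position: [0.4966, 0.2214, 0.0417]
contact_force: [0.3, -1.1, -0.7]
position: [0.5016, 0.2021, 0.0417]
contact_force: [0.1, -0.9, -0.7]
[-51.5  67.4]
```

```bash
cat >> h.py <<'E'
def knob(cam,name):
    im=grab(cam,name);h=cv2.cvtColor(im,cv2.COLOR_BGR2HSV)
    r=(((h[...,0]<8)|(h[...,0]>172))&(h[...,1]>150)&(h[...,2]>90)).astype(np.uint8)
    n,l,s,c=cv2.connectedComponentsWithStats(r)
    for i in range(1,n):
        if s[i,4]>6:
            b=B(ray(cam,c[i],.055))
            if abs(b[0])<130 and abs(b[1])<150: print(cam,s[i],c[i].round(1),"base",b)
E
python3 -c "
from h import *
for c in('top','wrist','scene'): knob(c,'k1'+c)"
```

```text
wrist [292 259  31  27 747] [307.6 271.6] base [-54.5  46.1]
scene [297 164   4   8  23] [298.2 166.9] base [-49.5  44. ]
```

```bash
python3 -m jog '[[1.2,-4.8,0,0],[1.2,-4.8,0,0],[1.2,-4.8,0,0],[0.5,-1.9,0,0],[0,0,0,0]]'|grep -E 'pos|cont'; python3 -m jog '[[0.3,-1,0,0],[0.2,-1,0,0],[0,0,0,0]]'|grep -E 'pos|cont'; python3 -m jog '[[0.3,-1,0,0],[0.2,-1,0,0],[0,0,0,0]]'|grep -E 'pos|cont';python3 -c "
from h import *
print(B(robot.sense()['position']));knob('wrist','k2')"
```

```text
position: [0.5056, 0.1862, 0.0418]
contact_force: [-0.6, 0.8, -0.5]
position: [0.5059, 0.1849, 0.0417]
contact_force: [-0.4, 0.4, -1.1]
position: [0.5065, 0.1826, 0.0418]
contact_force: [-0.5, 0.7, 1.4]
[-51.7  47.2]
wrist [291 258  31  28 752] [306.7 270.8] base [-54.4  25.9]
```

```bash
python3 -m jog '[[0.2,-0.8,0,0],[0,0,0,0]]'|grep -E 'pos|cont'; python3 -m jog '[[0.2,-0.8,0,0],[0,0,0,0]]'|grep -E 'pos|cont'; python3 -m jog '[[0.2,-0.8,0,0],[0,0,0,0]]'|grep -E 'pos|cont'
```

```text
position: [0.5067, 0.1819, 0.0418]
contact_force: [-1.1, 1.1, 0.6]
position: [0.5069, 0.1811, 0.0418]
contact_force: [-0.9, 0.5, -0.8]
position: [0.5069, 0.181, 0.0418]
contact_force: [-2.0, 3.6, -0.7]
```

```bash
python3 -m jog '[[0.2,-0.8,0,0],[0,0,0,0]]'|grep -E 'pos|cont';python3 -m jog '[[-1,4,0,0],[-3,10,0,0],[-3,12,0,0],[0,0,30,0],[0,0,40,0],[0,0,40,0],[-12,0,40,0],[-20,0,0,0],[0,0,0,0]]'
python3 - <<'E'
from h import *
knob('wrist','k3');knob('top','k3t');top('k4')
a=cv2.imread("pics/k3.png");b=grab("scene","s3")
u=proj("scene",[[.5685,.15,.06]])[0].astype(int)
c=cv2.resize(b[u[1]-48:u[1]+48,u[0]-48:u[0]+48],(384,384),interpolation=cv2.INTER_CUBIC)
u=proj("top",[[.5685,.15,.06]])[0].astype(int)
p=cams.camera_params("wrist")
for q in proj(p,[W(20*np.cos(k),20*np.sin(k),108) for k in np.linspace(0,6.28,40)]): cv2.circle(a,tuple(int(v) for v in q),1,(0,255,0),-1)
cv2.imwrite("pics/v11.png",np.hstack([a[:, :400],c]))
E
```

```text
position: [0.5069, 0.181, 0.0418]
contact_force: [-2.1, 5.3, -0.7]
t: 43.42
position: [0.4673, 0.2062, 0.1921]
ee_rot: [-0.092, -0.701, -0.092, 0.701]
contact_force: [0.4, 0.0, 0.0]
opening: 0.003
wrist [316 129  16  16 228] [323.7 136.9] base [-51.7  24.6]
top [194 196   5   6  21] [196.1 198.1] base [-51.6  25.3]
comp 3 [ 355   44   52   54 2242] top [0.3 0.6] TCP [-82.4  79.2]
```

View pics/v11.png

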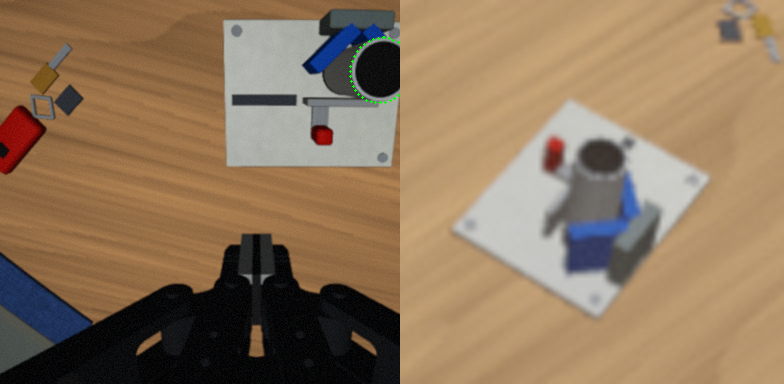

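The knob is at base (-51.7, 25), which is fully shut. The post top matches the predicted seated outline, and the arm is clear.

```bash
python3 -c "
from bench import robot
print(robot.sense()['contact_force'],robot.sense()['t']);print(robot.sign_off())"
```

```text
[0.13904254 0.23198664 0.41279751] 43.625
the job is handed in; nothing more can be done
None
```

The post is standing seated in the V with the keeper shut in front of it, and I handed the job in at about 43.6 s of the 72 s allowed.

**What I did:** I gripped the grey post and set it on the plate, then carried it into the V. I held it there at about 12 N (lateral reaction 1–2 N, so both faces were loaded) and let go. I then pushed the knob in until the keeper stopped, with about 5 N at the stop, and backed the arm off.

**Last checks:**
- **Knob:** it read (-51.7, 24.6) mm in the wrist view and (-51.6, 25.3) mm in the top view, against 25 mm for shut.
- **Post:** its top read (0.3, 0.6) mm from the seated axis and matched the outline of an upright post. The keeper passed it without resistance.
- **Arm:** the force on the tool was about zero.

**What went wrong or is uncertain:**
- **Tipping:** my first push with half-open fingers made contact too high. It leaned the post forward against the V, with about 11 N horizontal and 21 N upward on the tool. I backed off and it stood up again. A second try at about 10 N also tilted it by about 2 mm.
- **Press height:** because of that, the final press was made with the post gripped above the V tops, not in the suggested 15–55 mm range.
- **Face forces:** I worked these out from the wrist force and did not measure them directly. I estimate at most about 10 N on either face during the final press; I have no figure for the tipping episode.
- **Other objects:** I did not check them one by one at the end. I steered the arm clear of them and saw no unexpected contact.
- **Pictures:** I viewed 11, one over the budget.

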